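# Lock a blower housing's intake screen with its push rivets

## Task

Lock the black intake screen onto the green blower housing by pressing its four white push rivets down, lightly and one at a time, until each head sits fully home on its collar, going crosswise so that the screen goes down square: first the rivet beside the red stop switch, then the one diagonally across from it, then the other one at the air-duct end, and last the remaining one. Just press with the fingertips: do not pull a rivet up, shift or lift the housing, or disturb the parts lying round it.

Things in the scene. Friction and masses are not known exactly. Their poses are not given: they have to be found in the camera images.
- housing: Green sheet-metal blower housing (fan shroud) of a mower engine, lying loose, face up; 1.3 to 1.9 kg. Round, 284 mm across the foot, flat top at 80 mm; origin at the centre of its underside, z up. Its rectangular air duct, 130 mm wide and 72 mm high, runs out along its +y to 205 mm from the centre.
- screen (a point): Centre of the black plastic intake screen on the housing, at the height of its plate's top (84 mm). The plate is 196 mm (housing x) by 180 mm (housing y) by 4 mm; a round grille 132 mm wide rises 16 mm above this point in the middle. One white push rivet stands near each corner.
- stop_switch (a point): Top of the red rocker of the black engine stop switch (26 by 34 mm, top at about 80 mm) that stands out from the housing's rim, 152 mm from the centre, nearest the first rivet. Not to be worked.
- rivet_switch_top (a point): Top centre of the white pin head (15 mm wide, 3 mm thick) of one push rivet: beside the red stop switch, at the duct end (housing frame x +78, y +70 mm). Grey collar below: 24 mm wide, top 86.5 mm above the bench. Pressed home, the head rests on the collar and this point, which moves with the pin, is at 89.5 mm.
- rivet_switch (a joint): How far that pin has been pressed down, m: 0 to 0.002 at the start (head 7 to 9 mm above the collar), 0.009 home; negative when drawn up. It slides stiffly, at about 5 N, against friction alone, and stays where it is left.
- rivet_across_top (a point): Top centre of the white pin head (15 mm wide, 3 mm thick) of one push rivet: diagonally across from the switch rivet, at the end away from the duct (housing frame x -78, y -70 mm). Grey collar below: 24 mm wide, top 86.5 mm above the bench. Pressed home, the head rests on the collar and this point, which moves with the pin, is at 89.5 mm.
- rivet_across (a joint): How far that pin has been pressed down, m: 0 to 0.002 at the start (head 7 to 9 mm above the collar), 0.009 home; negative when drawn up. It slides stiffly, at about 5 N, against friction alone, and stays where it is left.
- rivet_duct_top (a point): Top centre of the white pin head (15 mm wide, 3 mm thick) of one push rivet: the other one at the duct end, away from the switch (housing frame x -78, y +70 mm). Grey collar below: 24 mm wide, top 86.5 mm above the bench. Pressed home, the head rests on the collar and this point, which moves with the pin, is at 89.5 mm.
- rivet_duct (a joint): How far that pin has been pressed down, m: 0 to 0.002 at the start (head 7 to 9 mm above the collar), 0.009 home; negative when drawn up. It slides stiffly, at about 5 N, against friction alone, and stays where it is left.
- rivet_last_top (a point): Top centre of the white pin head (15 mm wide, 3 mm thick) of one push rivet: the remaining one, on the switch's side but away from the duct (housing frame x +78, y -70 mm). Grey collar below: 24 mm wide, top 86.5 mm above the bench. Pressed home, the head rests on the collar and this point, which moves with the pin, is at 89.5 mm.
- rivet_last (a joint): How far that pin has been pressed down, m: 0 to 0.002 at the start (head 7 to 9 mm above the collar), 0.009 home; negative when drawn up. It slides stiffly, at about 5 N, against friction alone, and stays where it is left.
- muffler_guard: Bystander: pitted aluminium muffler guard, slotted box 120 by 84 by 40 mm with an ear at each end (160 mm over all), loose on the bench; origin at the centre of its underside, long along its x.
- fuel_valve: Bystander: brass fuel shutoff valve, 76 mm long along its x, 18 mm wide, 29 mm high, loose on the bench; origin at the centre of its underside.
- fuel_filter: Bystander: clear plastic inline fuel filter with paper inside, 90 mm long along its x, 35 mm thick, lying loose on the bench; origin at the centre of its underside.

How it is judged:
By the outcome, as a careful person would: the job done as asked, in the order asked, and still so for the second after the job is handed in, with the robot touching nothing.
It also fails if it takes over 48 s, if anything falls off the work surface, if the arm or the gripper's body presses on something with over 40 N, if the wrist force passes 120 N, or if a joint passes its speed limit or range.

## Robot

A 7-joint arm with a two-finger parallel gripper is mounted at the origin on the work surface. World frame = base frame: x ahead of the robot, y to its left, z up, the work surface at z = 0. Lengths are in m, angles in rad, forces in N, time in s.
With the tool pointing down it reaches from about 0.4 to 0.875 m from the base axis. Payload 19.3 kg.
Tool frame: the origin (TCP) lies on the centre line of the jaws, within the pads' length; the fingertips stand 14 mm ahead of it and the grasp point (between the pads) lies 5 mm behind it; z points along the fingers, y is the line along which they close (so a half turn about z gives the same grasp; the last joint's range is limited). The gripper opens to 85 mm and grips with 20 to 120 N. Pads are 22 mm wide; open, the fingers measure 114 mm over their backs; the gripper's body (76 mm by 85 mm) begins 54 mm behind the grasp point. The pads swing forward as they close: fully open they stand 13 mm farther back than shut.
Start: joints at [-1.318, 0.521, -0.036, 1.599, 0.021, 1.021, -0.113], TCP at [0.198, 0.593, 0.245] pointing down, gripper open.
Joint ranges: [-2.91, 2.91], [-0.3, 2.13], [-1.5, 1.42], [0.17, 2.43], [-1.26, 4.41], [0.16, 1.93], [-2.52, 2.52]. Speed limits (rad/s): [1.89, 1.89, 2.39, 2.39, 3.01, 3.01, 3.01].

## Interface

Orientations are given as [roll, pitch, yaw] about the fixed x, y, z axes, in that order (R = Rz(yaw) Ry(pitch) Rx(roll)).
In Python, from workcell import bot, grab_frame, regions_of gives the robot as it stands. The module is installed in compiled form; this text tells all that it offers.
- The arm moves only by the tool play_rows, never from a script. Its argument "plan" is a list of rows, each a list of 3 entries, a list of its own where there are three numbers: the shift along the tool's x, y, z in units of 2.5 cm (1.0 is 2.5 cm), then the turn, a rotation vector about the tool's x, y, z in units of 0.15 rad (1.0 is 0.15 rad), then the closure, from -1 (fully open) to 1 (shut). In form: [[[tx, ty, tz], [rx, ry, rz], jaw], ...]. A call has 1 to 20 rows; each row shifts and turns the commanded pose from where the row before left it, along the tool's axes as they then stand; what a row does not reach is not made up. A row lasts 1/8 s, in which the tool goes at most 62.5 mm and 10.7 degrees, less where a joint would pass 70% of its speed; a pose out of reach is approached as far as the arm can. A call with a number of a shift or a turn outside -1 to 1 is refused whole. A call with a gripper value outside its range is refused whole. The fingers move at their own pace and stop on an object; "newtons" is the grip in N (left out, the last holds). Time passes only in rows, so rows that do not move let the fingers close. It gives the time, the measured TCP pose, the force, the opening and the grip force at its end, in the units of the state.
- bot.observe(): the state, without advancing time (a new reading comes with each control period).
- grab_frame(name): name is "scene" or "top" or "wrist"; returns a dict with "pixels" (384x512x3 uint8, red, green, blue), "depth" (384x512 float32, m along the optical axis (not along the pixel's ray), 0 where there is no reading), "camera_matrix" (3x3 intrinsics, pixels), "R" (3x3) and "t" (3): a world point X has camera coordinates R X + t. Camera axes: x right, y down, z forward; pixel columns grow to the right and rows downward; lengths in m; the calibration is good to about 2 mm. A picture is of the moment at which its call begins.
- bot.job_done(): hands the job in; it is judged then, once.
Trained networks look in the newest picture that a camera, given by its name, has taken for a name from the list of things; names that differ only in an ending like _2 or _b are one class to them, and where a whole thing is asked for, a point or a joint stands for the part that bears it (a point fixed in the world has none). Each returns a list of dicts, best first, with "p" (0 to 1); they miss things now and then, are a little off and sometimes report something else, mostly with a low value. They report only what shows in the picture. A call takes as long as a camera call.
- regions_of(thing, camera): "mask" (384x512 bool, what is visible of it) and "box" ([left, top, right, bottom] in pixels, round what is visible of it).
The state is a dict: "clock": time; "qpos": joint angles; "qd": joint speeds; "joint_efforts": joint torques, N m; "position": TCP position; "tool_rot": TCP orientation; "force": force on the tool from outside, world axes, zero at the start; "moment": the same for the moment, N m; "grip_width": finger opening in m; "finger_force": force on a finger pad.
Only numpy, scipy, OpenCV 4.12 (cv2) and the standard library are available. Lean on these libraries where they do the work, as an engineer would, in place of code of your own. Each camera call takes 0.05 s, during which the arm holds its last target. There are 200 camera calls.

## Working session

There is one attempt and no reset: what is moved stays moved. The work goes in short steps, Python scripts to look and compute and a tool call to move; the robot and the scene stay as the last step left them, time stands still between calls to the robot, and variables do not carry over. Pictures are saved under pics/ and viewed, at most 10 in all, crops included, and the job is handed in when it is done.

Besides the shell and the picture viewer there is one more tool, called after "Emit:" as a command line: name --argument value ..., lists and objects as JSON in quotes. play_rows: Moves the arm, as the interface text tells. Its arguments: {"type":"object","properties":{"plan":{"type":"array"},"newtons":{"type":"number"}},"required":["plan"]}

```bash
mkdir -p pics; cat > h.py <<'E'
import numpy as np, cv2
from workcell import bot, grab_frame, regions_of
def world(f,m):
    v,u=np.nonzero(m&(f['depth']>0)); d=f['depth'][v,u]; K=f['camera_matrix']
    c=np.c_[(u-K[0,2])/K[0,0]*d,(v-K[1,2])/K[1,1]*d,d]
    return (c-f['t'])@f['R'], u, v
E
python3 - <<'E'
from h import *
s=bot.observe(); print({k:np.round(v,3) for k,v in s.items()})
ims=[]
for c in ("top","scene"):
    f=grab_frame(c); cv2.imwrite(f'pics/{c}1.png',f['pixels'][:,:,::-1])
    for n in ("housing","stop_switch","rivet_switch_top","rivet_across_top","rivet_duct_top","rivet_last_top","muffler_guard","fuel_valve","fuel_filter"):
        for r in regions_of(n,c)[:4]:
            w,u,v=world(f,r['mask'])
            if len(w): print(c,n,round(r['p'],2),np.round(r['box']),np.round(np.median(w,0),3),round(w[:,2].max(),3))
E
```

```text
{'clock': np.float64(0.0), 'qpos': array([-1.318,  0.522, -0.036,  1.6  ,  0.021,  1.021, -0.113]), 'qd': array([-0.002, -0.   ,  0.   ,  0.   ,  0.001, -0.   , -0.002]), 'joint_efforts': array([ 1.0000e-03, -9.2710e+01,  1.9800e+00, -3.6992e+01,  1.8000e-02,
        8.0000e-03, -0.0000e+00]), 'position': array([0.198, 0.592, 0.245]), 'tool_rot': array([-3.14 ,  0.   ,  2.819]), 'force': array([0.002, 0.149, 0.558]), 'moment': array([-0.025, -0.024,  0.023]), 'finger_force': np.float64(0.0), 'grip_width': np.float64(0.085)}
top housing 0.56 [204.  96. 342. 278.] [0.584 0.021 0.083] 0.104
top stop_switch 0.62 [205.  94. 343. 273.] [0.584 0.021 0.083] 0.104
top stop_switch 0.35 [307. 231. 318. 241.] [ 0.501 -0.046  0.099] 0.101
top rivet_switch_top 0.54 [316. 160. 317. 166.] [ 0.64  -0.061  0.098] 0.101
top rivet_across_top 0.56 [221. 222. 234. 230.] [0.517 0.109 0.099] 0.102
top rivet_duct_top 0.22 [309. 230. 318. 240.] [ 0.501 -0.046  0.098] 0.101
top rivet_last_top 0.47 [309. 230. 317. 241.] [ 0.501 -0.046  0.099] 0.101
top muffler_guard 0.83 [149. 134. 194. 205.] [0.645 0.234 0.04 ] 0.046
top fuel_valve 0.56 [228. 223. 234. 229.] [0.517 0.109 0.099] 0.102
top fuel_filter 0.65 [358. 219. 378. 258.] [ 0.493 -0.166  0.03 ] 0.038
scene housing 0.79 [190. 162. 356. 303.] [ 0.622 -0.019  0.08 ] 0.103
scene housing 0.6 [259. 238. 269. 244.] [ 0.641 -0.063  0.098] 0.1
scene rivet_switch_top 0.59 [262. 240. 266. 247.] [ 0.641 -0.063  0.098] 0.1
scene muffler_guard 0.84 [300. 147. 365. 200.] [0.659 0.223 0.04 ] 0.045
scene fuel_filter 0.69 [155. 264. 200. 288.] [ 0.5   -0.175  0.028] 0.038
```

```bash
python3 - <<'E'
import cv2
i=cv2.imread('pics/top1.png')[70:310,110:430]; cv2.imwrite('pics/top1z.png',cv2.resize(i,(800,600),interpolation=cv2.INTER_CUBIC))
E
```

```text
(no output)
```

View pics/top1z.png

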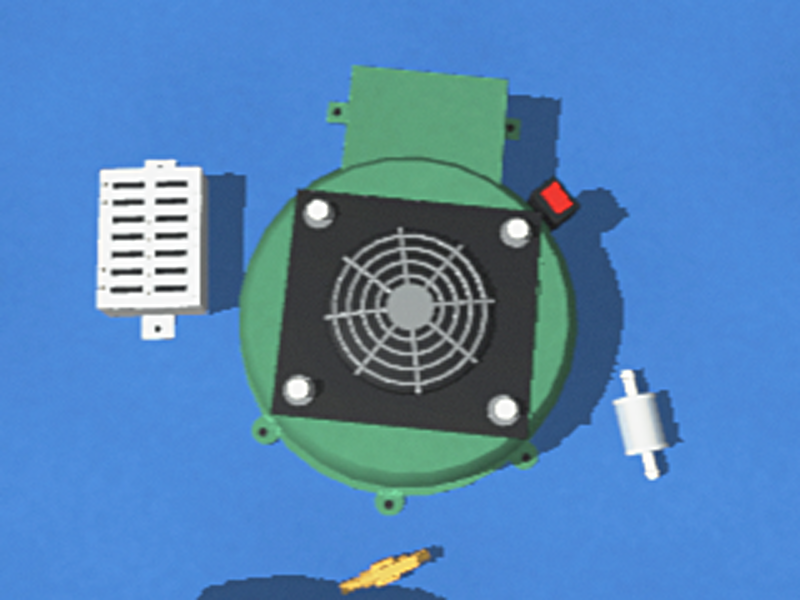

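View pics/scene1.png

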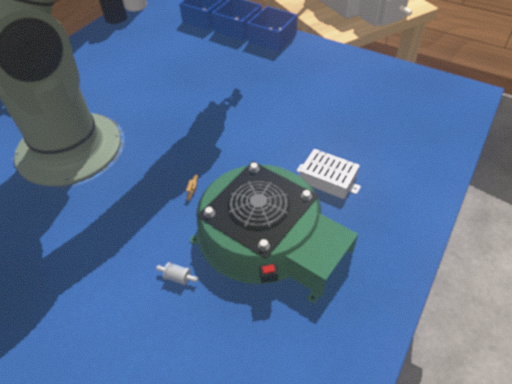

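The top view (zoomed, 2.5x) shows the switch rivet at (517,230) beside the red switch at (557,197). The duct rivet is at (318,210), across at (298,388) and last at (505,408). All four stand clear of the bystanders.

```bash
cat >> h.py <<'E'
seed=dict(switch=(517,230),across=(298,388),duct=(318,210),last=(505,408))
model=dict(switch=(78,70),across=(-78,-70),duct=(-78,70),last=(78,-70))
def fit(P):
    ks=list(P); A=np.array([model[k] for k in ks])/1000.; B=np.array([P[k][:2] for k in ks])
    a,b=A-A.mean(0),B-B.mean(0); th=np.arctan2((a[:,0]*b[:,1]-a[:,1]*b[:,0]).sum(),(a*b).sum())
    R=np.array([[np.cos(th),-np.sin(th)],[np.sin(th),np.cos(th)]]); t=B.mean(0)-R@A.mean(0)
    return th,t,{k:R@(np.array(model[k])/1000.)+t for k in model}
E
python3 - <<'E'
from h import *
def rel(d,s):
    x=np.array([np.cos(s),np.sin(s)]); y=np.array([np.sin(s),-np.cos(s)]); return d@x/.025,d@y/.025
f=grab_frame("top"); P={}
for k,(a,b) in seed.items():
    m=np.zeros((384,512),bool); u,v=int(110+a/2.5),int(70+b/2.5); m[v-7:v+8,u-7:u+8]=1
    m&=f['pixels'].min(2)>190
    w,_,_=world(f,m); hi=w[w[:,2]>w[:,2].max()-.005]
    P[k]=np.r_[(hi[:,:2].max(0)+hi[:,:2].min(0))/2,np.median(hi[:,2])]; print(k,len(hi),np.round(P[k],4),np.round(np.ptp(hi,0),4))
th,t,Q=fit(P); print(th,t); s=bot.observe()
for k in Q: print(k,np.round(Q[k],4),np.round(P[k][:2]-Q[k],4),np.round(rel(Q[k]-s['position'][:2],s['tool_rot'][2]),2))
E
```

```text
switch 41 [ 0.64   -0.0608  0.0979] [0.0127 0.0121 0.0048]
across 46 [0.5158 0.1087 0.0987] [0.0132 0.0114 0.0048]
duct 41 [0.655  0.0943 0.0976] [0.0124 0.0118 0.0042]
last 47 [ 0.5    -0.0471  0.0982] [0.0132 0.0135 0.0048]
-1.6701111366214234 [0.57769864 0.02375961]
switch [ 0.6396 -0.0608] [0.0004 0.    ] [-25.04 -19.19]
across [0.5158 0.1083] [-0.      0.0003] [-18.19 -14.34]
duct [0.6551 0.0944] [-0.0001 -0.0002] [-23.65 -13.1 ]
last [ 0.5003 -0.0469] [-0.0003 -0.0002] [-19.57 -20.43]
```

Emit:
play_rows --plan '[[[-1,-0.77,0],[0,0,0],1],[[-1,-0.77,0],[0,0,0],1],[[-1,-0.77,0],[0,0,0],1],[[-1,-0.77,0],[0,0,0],1],[[-1,-0.77,0],[0,0,0],1],[[-1,-0.77,0],[0,0,0],1],[[-1,-0.77,0],[0,0,0],1],[[-1,-0.77,0],[0,0,0],1],[[-1,-0.77,0],[0,0,0],1],[[-1,-0.77,0],[0,0,0],1],[[-1,-0.77,0],[0,0,0],1],[[-1,-0.77,0],[0,0,0],1],[[-1,-0.77,0],[0,0,0],1],[[-1,-0.77,0],[0,0,0],1],[[-1,-0.77,0],[0,0,0],1],[[-1,-0.77,0],[0,0,0],1],[[-1,-0.77,0],[0,0,0],1],[[-1,-0.77,0],[0,0,0],1],[[-1,-0.77,0],[0,0,0],1],[[-1,-0.77,0],[0,0,0],1]]' --newtons 20

```text
clock: 3.55
position: [0.5508, 0.0681, 0.2454]
tool_rot: [3.141, 0.0, 2.819]
force: [0.5, 0.8, 0.3]
grip_width: -0.0
finger_force: 0.0
```

Emit:
play_rows --plan '[[[-1,-0.76,0.4],[0,0,0],1],[[-1,-0.76,0.4],[0,0,0],1],[[-1,-0.76,0.4],[0,0,0],1],[[-1,-0.76,0.4],[0,0,0],1],[[-1.0,-0.75,0.4],[0,0,0],1],[[-0.04,0,0.9],[0,0,0],1],[[0,0,0.9],[0,0,0],1],[[0,0,0.6],[0,0,0],1],[[0,0,0.3],[0,0,0],1],[[0,0,0],[0,0,0],1],[[0,0,0],[0,0,0],1]]'

```text
clock: 4.92
position: [0.6401, -0.0609, 0.1285]
tool_rot: [3.141, 0.001, 2.819]
force: [0.1, -0.7, 1.1]
grip_width: -0.0003
finger_force: 0.0
```

```bash
python3 - <<'E'
from h import *
f=grab_frame("scene"); i=f['pixels'][150:300,180:380,::-1]; cv2.imwrite('pics/s2.png',cv2.resize(i,(800,600),interpolation=cv2.INTER_CUBIC))
f=grab_frame("wrist"); cv2.imwrite('pics/w2.png',f['pixels'][:,:,::-1])
s=bot.observe();print(s['position'],s['force'],s['qpos'])
E
```

```text
[ 0.64005773 -0.06085551  0.12848207] [-0.13747805 -0.21648812 -0.86603676] [-0.08444386  0.68875876  0.13338616  1.65064968 -0.11703981  0.80901092
  1.34766017]
```

View pics/s2.png

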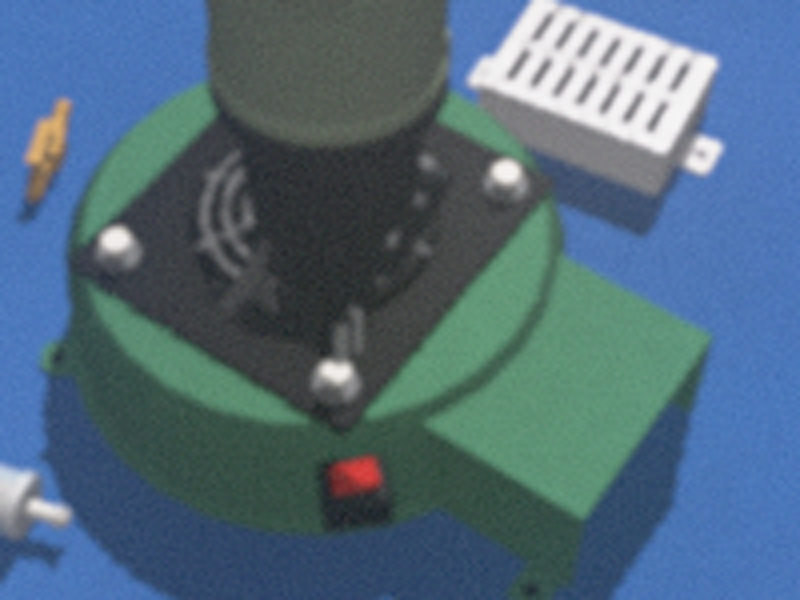

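View pics/w2.png

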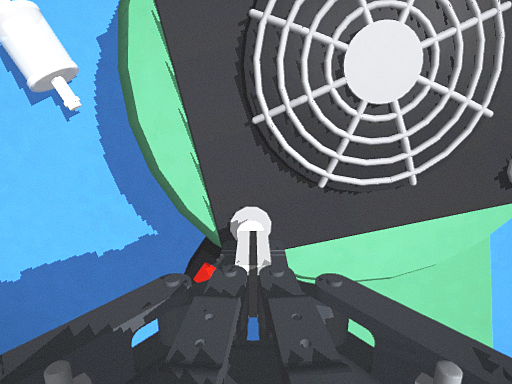

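The scene view shows the tip at (345,325) over the switch rivet at (335,380). The wrist view shows the tip at (252,240) on the rivet at (250,220), so it is aligned. Now I'll press gently.

Emit:
play_rows --plan '[[[0,0,0.3],[0,0,0],1],[[0,0,0.2],[0,0,0],1],[[0,0,0.08],[0,0,0],1],[[0,0,0.06],[0,0,0],1],[[0,0,0.06],[0,0,0],1],[[0,0,0.06],[0,0,0],1],[[0,0,0.06],[0,0,0],1],[[0,0,0],[0,0,0],1]]'

```text
clock: 6.02
position: [0.6397, -0.0609, 0.1073]
tool_rot: [3.142, 0.0, 2.819]
force: [-1.3, 0.3, 2.7]
grip_width: -0.0
finger_force: 1.0
```

Emit:
play_rows --plan '[[[0,0,0.04],[0,0,0],1],[[0,0,0.04],[0,0,0],1],[[0,0,0.04],[0,0,0],1]]'

```text
clock: 6.4
position: [0.6398, -0.0609, 0.1043]
tool_rot: [3.142, 0.0, 2.819]
force: [-2.5, 1.0, 5.2]
grip_width: -0.0
finger_force: 2.5
```

Emit:
play_rows --plan '[[[0,0,0.03],[0,0,0],1],[[0,0,0],[0,0,0],1]]'

```text
clock: 6.65
position: [0.6397, -0.0609, 0.1036]
tool_rot: [3.142, 0.0, 2.819]
force: [-2.4, 0.5, 6.4]
grip_width: -0.0001
finger_force: 2.9
```

Emit:
play_rows --plan '[[[0,0,0.03],[0,0,0],1],[[0,0,0],[0,0,0],1]]'

```text
clock: 6.9
position: [0.6398, -0.0609, 0.1035]
tool_rot: [3.141, 0.0, 2.819]
force: [-5.8, 1.0, 15.8]
grip_width: 0.0001
finger_force: 8.0
```

```bash
python3 - <<'E'
from h import *
for _ in range(3):
    f=grab_frame("scene"); s=bot.observe();print(s['position'],s['force'])
E
```

```text
[ 0.63983856 -0.06089058  0.10348082] [-6.23869546  0.24899122 16.38001203]
[ 0.63981014 -0.06089444  0.10347839] [-5.51961607 -0.05898848 16.81795291]
[ 0.63983796 -0.06090174  0.10348472] [-6.47437294  1.16290568 16.73148282]
```

Force jumped to 16 N at TCP z 0.1035, exactly where the tip is at 89.5 mm, so the first rivet is home. I'll lift, cross over and press the second.

Emit:
play_rows --plan '[[[0,0,-0.2],[0,0,0],1],[[0,0,-0.5],[0,0,0],1],[[0,0,-0.5],[0,0,0],1],[[0.6,0.42,0],[0,0,0],1],[[0.98,0.7,0],[0,0,0],1],[[0.98,0.7,0],[0,0,0],1],[[0.98,0.7,0],[0,0,0],1],[[0.98,0.7,0],[0,0,0],1],[[0.98,0.7,0],[0,0,0],1],[[0.98,0.7,0],[0,0,0],1],[[0.37,0.23,0],[0,0,0],1],[[0,0,0],[0,0,0],1],[[0,0,0.3],[0,0,0],1],[[0,0,0],[0,0,0],1]]'

```text
clock: 8.8
position: [0.5158, 0.1075, 0.1246]
tool_rot: [-3.141, -0.001, 2.818]
force: [-0.3, -0.5, 0.2]
grip_width: -0.0004
finger_force: 0.0
```

```bash
python3 - <<'E'
from h import *
s=bot.observe();print(s['position'],s['force'])
f=grab_frame("scene"); i=f['pixels'][150:300,180:380,::-1]; cv2.imwrite('pics/s3.png',cv2.resize(i,(800,600),interpolation=cv2.INTER_CUBIC))
E
```

```text
[0.51580075 0.10754307 0.12455467] [-0.31477066 -0.49952815  0.20649722]
```

View pics/s3.png

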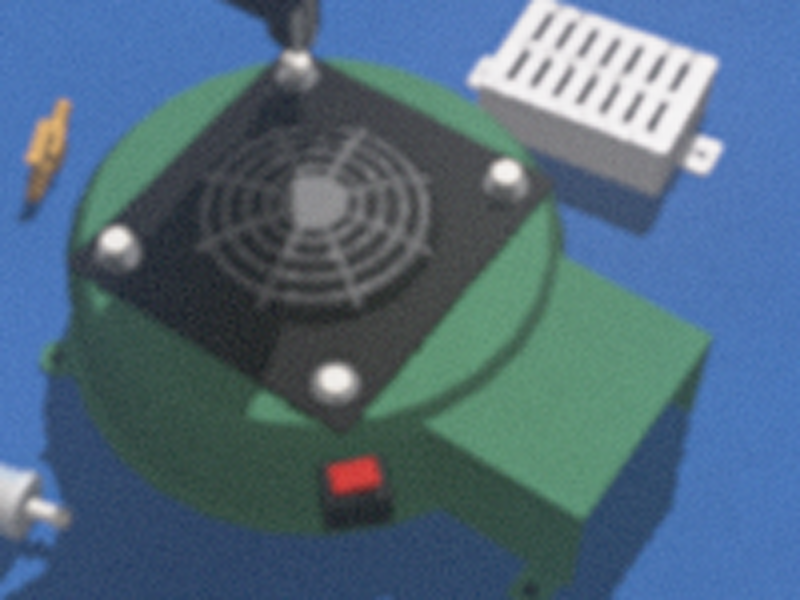

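The picture shows the switch rivet (335,383) seated flat, the housing unmoved, and the tip over the across rivet (297,70). Pressing it now.

Emit:
play_rows --plan '[[[0,0.03,0.3],[0,0,0],1],[[0,0,0.1],[0,0,0],1],[[0,0,0.06],[0,0,0],1],[[0,0,0.06],[0,0,0],1],[[0,0,0.06],[0,0,0],1],[[0,0,0.06],[0,0,0],1],[[0,0,0.06],[0,0,0],1],[[0,0,0.06],[0,0,0],1],[[0,0,0.06],[0,0,0],1],[[0,0,0.03],[0,0,0],1],[[0,0,0],[0,0,0],1]]'

```text
clock: 10.22
position: [0.5161, 0.1092, 0.1041]
tool_rot: [3.142, 0.0, 2.819]
force: [-0.5, 0.6, 1.5]
grip_width: -0.0001
finger_force: 1.3
```

Emit:
play_rows --plan '[[[0,0,0.03],[0,0,0],1],[[0,0,0],[0,0,0],1]]'

```text
clock: 10.48
position: [0.5161, 0.1091, 0.1035]
tool_rot: [3.142, 0.0, 2.819]
force: [-2.0, -0.2, 8.1]
grip_width: -0.0002
finger_force: 4.2
```

Emit:
play_rows --plan '[[[0,0,0.03],[0,0,0],1],[[0,0,0],[0,0,0],1]]'

```text
clock: 10.72
position: [0.5162, 0.1092, 0.1033]
tool_rot: [3.141, 0.0, 2.819]
force: [-6.3, -1.9, 23.2]
grip_width: 0.0002
finger_force: 11.4
```

Emit:
play_rows --plan '[[[0,0,-0.2],[0,0,0],1],[[0,0,-0.4],[0,0,0],1],[[0,0,-0.4],[0,0,0],1],[[-0.6,0.13,0],[0,0,0],1],[[-0.9,0.2,0],[0,0,0],1],[[-0.9,0.2,0],[0,0,0],1],[[-0.9,0.2,0],[0,0,0],1],[[-0.9,0.2,0],[0,0,0],1],[[-0.9,0.2,0],[0,0,0],1],[[-0.36,0.07,0],[0,0,0],1],[[0,0,0],[0,0,0],1],[[0,0,0.1],[0,0,0],1]]'

```text
clock: 12.22
position: [0.6544, 0.0945, 0.1252]
tool_rot: [3.142, -0.0, 2.819]
force: [-0.0, 0.1, -0.6]
grip_width: 0.0002
finger_force: 0.0
```

```bash
python3 - <<'E'
from h import *
s=bot.observe();print(s['position'],s['force'])
f=grab_frame("scene"); i=f['pixels'][150:300,180:380,::-1]; cv2.imwrite('pics/s4.png',cv2.resize(i,(800,600),interpolation=cv2.INTER_CUBIC))
E
```

```text
[0.65439162 0.09453334 0.12519246] [-0.00298922  0.14330015 -0.62142115]
```

View pics/s4.png

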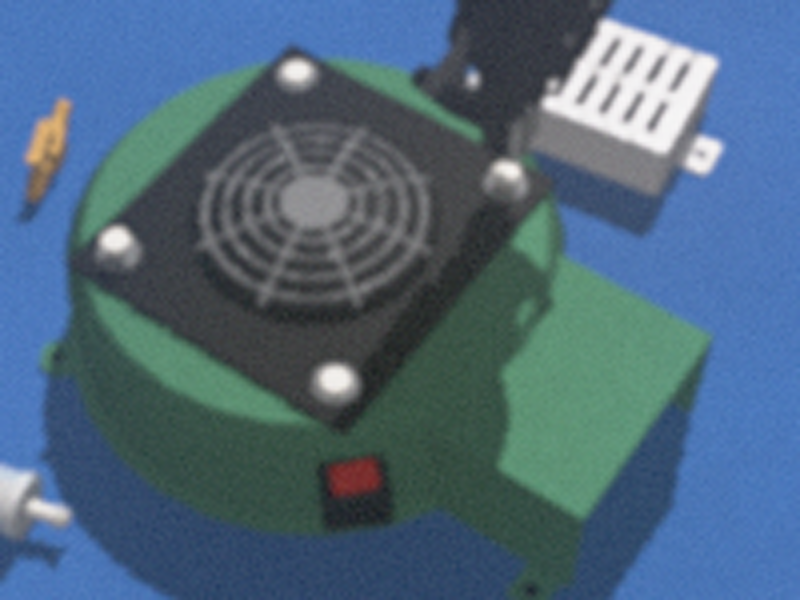

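The across rivet (297,73) is now seated, and the tip is over the duct rivet (505,180).

Emit:
play_rows --plan '[[[-0.02,0,0.3],[0,0,0],1],[[0,0,0.1],[0,0,0],1],[[0,0,0.06],[0,0,0],1],[[0,0,0.06],[0,0,0],1],[[0,0,0.06],[0,0,0],1],[[0,0,0.06],[0,0,0],1],[[0,0,0.06],[0,0,0],1],[[0,0,0.06],[0,0,0],1],[[0,0,0.06],[0,0,0],1],[[0,0,0.03],[0,0,0],1],[[0,0,0.02],[0,0,0],1],[[0,0,0],[0,0,0],1]]'

```text
clock: 13.78
position: [0.6556, 0.0941, 0.1036]
tool_rot: [3.141, 0.0, 2.819]
force: [-2.2, -0.9, 7.4]
grip_width: 0.0001
finger_force: 3.8
```

Emit:
play_rows --plan '[[[0,0,0.03],[0,0,0],1],[[0,0,0],[0,0,0],1]]'

```text
clock: 14.02
position: [0.6556, 0.0942, 0.1035]
tool_rot: [3.141, 0.0, 2.819]
force: [-6.1, -0.1, 17.0]
grip_width: -0.0002
finger_force: 8.5
```

Home at 17 N. On to the last one.

Emit:
play_rows --plan '[[[0,0,-0.2],[0,0,0],1],[[0,0,-0.5],[0,0,0],1],[[0,0,-0.5],[0,0,0],1],[[0.3,-0.54,0],[0,0,0],1],[[0.5,-0.9,0],[0,0,0],1],[[0.5,-0.9,0],[0,0,0],1],[[0.5,-0.9,0],[0,0,0],1],[[0.5,-0.9,0],[0,0,0],1],[[0.5,-0.9,0],[0,0,0],1],[[0.5,-0.9,0],[0,0,0],1],[[0.5,-0.9,0],[0,0,0],1],[[0.3,-0.48,0],[0,0,0],1],[[0,0,0],[0,0,0],1],[[0,0,0.3],[0,0,0],1],[[0,0,0],[0,0,0],1]]'

```text
clock: 15.9
position: [0.5003, -0.0463, 0.1243]
tool_rot: [-3.141, -0.001, 2.82]
force: [0.6, 0.3, -0.4]
grip_width: -0.0003
finger_force: 0.0
```

Emit:
play_rows --plan '[[[0,-0.02,0.3],[0,0,0],1],[[0,0,0.1],[0,0,0],1],[[0,0,0.06],[0,0,0],1],[[0,0,0.06],[0,0,0],1],[[0,0,0.06],[0,0,0],1],[[0,0,0.06],[0,0,0],1],[[0,0,0.06],[0,0,0],1],[[0,0,0.06],[0,0,0],1],[[0,0,0.06],[0,0,0],1],[[0,0,0.03],[0,0,0],1],[[0,0,0.02],[0,0,0],1],[[0,0,0],[0,0,0],1]]'

```text
clock: 17.4
position: [0.5001, -0.0474, 0.1035]
tool_rot: [3.141, 0.0, 2.819]
force: [-2.1, -0.7, 7.9]
grip_width: 0.0
finger_force: 4.0
```

Emit:
play_rows --plan '[[[0,0,0.03],[0,0,0],1],[[0,0,0],[0,0,0],1]]'

```text
clock: 17.65
position: [0.5002, -0.0473, 0.1033]
tool_rot: [3.141, 0.001, 2.819]
force: [-7.2, -0.0, 22.5]
grip_width: 0.0002
finger_force: 11.7
```

Home at 22 N. I'll retreat upward and aside so the top camera sees everything.

Emit:
play_rows --plan '[[[0,0,-0.2],[0,0,0],1],[[0,0,-0.6],[0,0,0],1],[[0,0,-1],[0,0,0],1],[[0,0,-1],[0,0,0],1],[[0,0,-1],[0,0,0],1],[[0,0,-1],[0,0,0],1],[[0,-1,0],[0,0,0],1],[[0,-1,0],[0,0,0],1],[[0,-1,0],[0,0,0],1],[[0,-1,0],[0,0,0],1],[[0,-1,0],[0,0,0],1],[[0,-1,0],[0,0,0],1],[[0,-1,0],[0,0,0],1],[[0,-1,0],[0,0,0],1],[[0,-1,0],[0,0,0],1],[[0,-1,0],[0,0,0],1],[[0,0,0],[0,0,0],1],[[0,0,0],[0,0,0],1]]'

```text
clock: 19.9
position: [0.4209, -0.2839, 0.2229]
tool_rot: [3.141, 0.0, 2.819]
force: [-0.7, -0.1, 0.2]
grip_width: -0.0
finger_force: 0.0
```

```bash
python3 - <<'E'
from h import *
f=grab_frame("top"); P={}
for k,(a,b) in seed.items():
    m=np.zeros((384,512),bool); u,v=int(110+a/2.5),int(70+b/2.5); m[v-7:v+8,u-7:u+8]=1
    m&=f['pixels'].min(2)>190
    w,_,_=world(f,m)
    if len(w)<5: print(k,len(w)); continue
    hi=w[w[:,2]>np.median(w[:,2])-.004]
    P[k]=np.r_[(hi[:,:2].max(0)+hi[:,:2].min(0))/2,np.median(hi[:,2])]; print(k,len(hi),np.round(P[k],4))
print(fit(P)[:2]); cv2.imwrite('pics/t5.png',cv2.resize(f['pixels'][70:310,110:430,::-1],(800,600)))
E
```

```text
switch 49 [ 0.6404 -0.0604  0.0894]
across 56 [0.5168 0.1094 0.0892]
duct 50 [0.6563 0.0957 0.0895]
last 56 [ 0.5007 -0.0458  0.0894]
(np.float64(-1.6724631728225612), array([0.57858109, 0.02472019]))
```

View pics/t5.png

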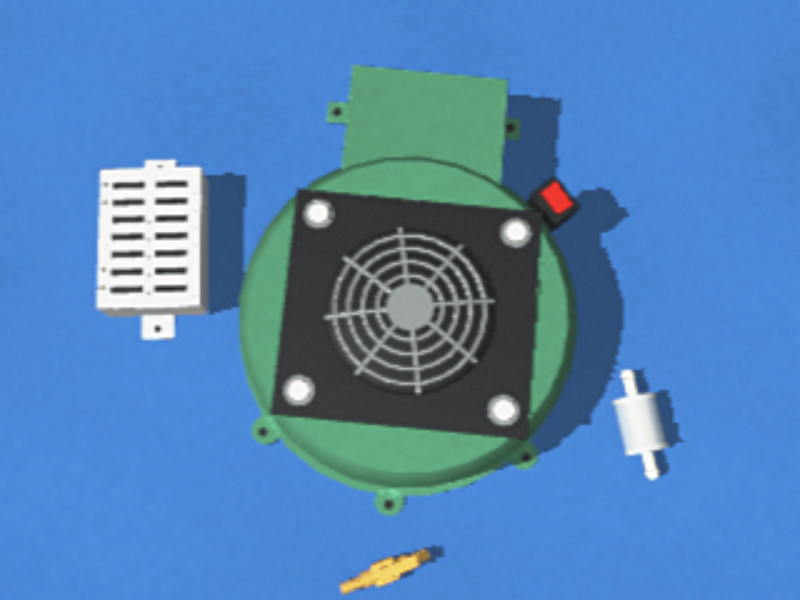

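All four heads, at (517,231), (318,212), (298,389) and (504,409), sit at about 89.4 mm, which is home. The housing and the bystanders are where they were.

```bash
python3 -c "
from workcell import bot
print(bot.job_done())"
```

```text
the job is handed in; nothing more can be done
None
```

All four rivets were pressed home in the order asked (switch, across, duct, last), with the housing and surrounding parts undisturbed, and the job was handed in at about 20 s.

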